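# Transfer the soldering supplies rack to rack, in order

### The job

The four soldering supplies stand in one rack in the order in which the class will use them, counted from the end with the carrying loop. Move all four to the empty rack in that same order, again counted from its own loop end: the one next to the loop goes next to the loop, and so on. Stand each upright on the floor of its bay, set down rather than dropped, and leave it there.

Things in the scene. Friction and masses are not known exactly. Their poses are not given: they have to be found in the camera images.
- bottle: White squeeze bottle of flux, standing: round body 34 mm across up to 50 mm, a shoulder, and a narrow pointed nozzle to 82 mm overall height. Grip the body, 25 to 45 mm up. About 70 g. Loose. Origin: centre of its underside; z up when upright.
- jar: Squat amber glass jar of tip cleaner with a flat aluminium lid, standing: 38 mm across, the lid (36 to 50 mm up) 40 mm across, 50 mm tall. About 90 g. Loose. Origin: centre of its underside; z up when upright.
- tube: Slim straight aluminium solder tube with a grey cap, standing: 26 mm across, 84 mm tall, no nozzle. About 80 g. Loose. Origin: centre of its underside; z up when upright.
- case: Black square upright case of spare tips with a thin steel band: 30 x 30 mm, 62 mm tall, its sides along its own x and y. About 60 g. Loose. Origin: centre of its underside; z up when upright.
- full_rack: Rack in which the four things stand at the start: fixed dark grey base plate 246 x 66 mm, 5 mm thick, carrying a row of four identical square cells along its x axis, centred at x = -90, -30, +30 and +90 mm. One end (its -x end) has a steel carrying loop reaching to x = -163 mm. Origin: centre of the underside, on the table.
- cell_bottle: The fixed square dark grey cell of the full rack in which the bottle stands at the start; all four cells look alike. It stays there when the bottle is taken, and so marks its starting place in the row. 59 mm square outside, 55 mm inside; floor 8 mm, rim 16 mm above the table. Origin: centre of its underside, 5 mm above the table (3 mm below its floor).
- cell_jar: The fixed square dark grey cell of the full rack in which the jar stands at the start; all four cells look alike. It stays there when the jar is taken, and so marks its starting place in the row. 59 mm square outside, 55 mm inside; floor 8 mm, rim 16 mm above the table. Origin: centre of its underside, 5 mm above the table (3 mm below its floor).
- cell_tube: The fixed square dark grey cell of the full rack in which the tube stands at the start; all four cells look alike. It stays there when the tube is taken, and so marks its starting place in the row. 59 mm square outside, 55 mm inside; floor 8 mm, rim 16 mm above the table. Origin: centre of its underside, 5 mm above the table (3 mm below its floor).
- cell_case: The fixed square dark grey cell of the full rack in which the case stands at the start; all four cells look alike. It stays there when the case is taken, and so marks its starting place in the row. 59 mm square outside, 55 mm inside; floor 8 mm, rim 16 mm above the table. Origin: centre of its underside, 5 mm above the table (3 mm below its floor).
- empty_rack: Rack to be filled: fixed, one-piece dark grey plastic, 246 x 66 mm, with four open bays in a row along its x axis, centred at x = -90, -30, +30, +90 mm (y = 0), each 56 mm square inside; floor 8 mm, rim 16 mm above the table. The steel carrying loop is at its -x end, reaching to x = -163 mm; it points roughly the other way from the full rack's loop. Origin: centre of the underside, on the table.

How it is judged:
At the end, for the whole second after the job is handed in: Each thing stands in the bay with the same number from the loop as its starting cell: within 17 mm of the bay centre along and across the rack, underside within 4 mm of the bay floor, upright within 0.12 rad, at rest (under 0.02 m/s and 0.2 rad/s) (((x of cell_bottle in the frame of full_rack between -0.11 and -0.07 m and x of bottle in the frame of empty_rack between -0.107 and -0.073 m) or (x of cell_bottle in the frame of full_rack between -0.05 and -0.01 m and x of bottle in the frame of empty_rack between -0.047 and -0.013 m) or (x of cell_bottle in the frame of full_rack between 0.01 and 0.05 m and x of bottle in the frame of empty_rack between 0.013 and 0.047 m) or (x of cell_bottle in the frame of full_rack between 0.07 and 0.11 m and x of bottle in the frame of empty_rack between 0.073 and 0.107 m)) and y of bottle in the frame of empty_rack between -0.017 and 0.017 m and z of bottle in the frame of empty_rack between 0.004 and 0.012 m and angle between each of bottle, jar, tube, case's own z axis and vertical below 0.12 rad and linear speed of each of bottle, jar, tube, case below 0.02 m/s and angular speed of each of bottle, jar, tube, case below 0.2 rad/s and ((x of cell_jar in the frame of full_rack between -0.11 and -0.07 m and x of jar in the frame of empty_rack between -0.107 and -0.073 m) or (x of cell_jar in the frame of full_rack between -0.05 and -0.01 m and x of jar in the frame of empty_rack between -0.047 and -0.013 m) or (x of cell_jar in the frame of full_rack between 0.01 and 0.05 m and x of jar in the frame of empty_rack between 0.013 and 0.047 m) or (x of cell_jar in the frame of full_rack between 0.07 and 0.11 m and x of jar in the frame of empty_rack between 0.073 and 0.107 m)) and y of jar in the frame of empty_rack between -0.017 and 0.017 m and z of jar in the frame of empty_rack between 0.004 and 0.012 m and ((x of cell_tube in the frame of full_rack between -0.11 and -0.07 m and x of tube in the frame of empty_rack between -0.107 and -0.073 m) or (x of cell_tube in the frame of full_rack between -0.05 and -0.01 m and x of tube in the frame of empty_rack between -0.047 and -0.013 m) or (x of cell_tube in the frame of full_rack between 0.01 and 0.05 m and x of tube in the frame of empty_rack between 0.013 and 0.047 m) or (x of cell_tube in the frame of full_rack between 0.07 and 0.11 m and x of tube in the frame of empty_rack between 0.073 and 0.107 m)) and y of tube in the frame of empty_rack between -0.017 and 0.017 m and z of tube in the frame of empty_rack between 0.004 and 0.012 m and ((x of cell_case in the frame of full_rack between -0.11 and -0.07 m and x of case in the frame of empty_rack between -0.107 and -0.073 m) or (x of cell_case in the frame of full_rack between -0.05 and -0.01 m and x of case in the frame of empty_rack between -0.047 and -0.013 m) or (x of cell_case in the frame of full_rack between 0.01 and 0.05 m and x of case in the frame of empty_rack between 0.013 and 0.047 m) or (x of cell_case in the frame of full_rack between 0.07 and 0.11 m and x of case in the frame of empty_rack between 0.073 and 0.107 m)) and y of case in the frame of empty_rack between -0.017 and 0.017 m and z of case in the frame of empty_rack between 0.004 and 0.012 m); the robot touches nothing.
It fails at once if the bottle is dropped or thrown (it moves faster than 0.5 m/s without being held) (linear speed of bottle above 0.5 m/s and contact force between the fingers and bottle below 0.05 N).
It fails at once if the jar is dropped or thrown (it moves faster than 0.5 m/s without being held) (linear speed of jar above 0.5 m/s and contact force between the fingers and jar below 0.05 N).
It fails at once if the tube is dropped or thrown (it moves faster than 0.5 m/s without being held) (linear speed of tube above 0.5 m/s and contact force between the fingers and tube below 0.05 N).
It fails at once if the case is dropped or thrown (it moves faster than 0.5 m/s without being held) (linear speed of case above 0.5 m/s and contact force between the fingers and case below 0.05 N).
It also fails if it takes over 128 s, if anything falls off the work surface, if the arm or the gripper's body presses on something with over 40 N, if the wrist force passes 120 N, or if a joint passes its speed limit or range.

### The arm

A 6-joint arm with a two-finger parallel gripper is mounted at the origin on the work surface. World frame = base frame: x ahead of the robot, y to its left, z up, the work surface at z = 0. Lengths are in m, angles in rad, forces in N, time in s.
With the tool pointing down it reaches from about 0.3 to 0.875 m from the base axis. Payload 6.4 kg.
Tool frame: the origin (TCP) lies midway between the tips of the shut fingers; the grasp point (between the pads) lies 19 mm behind it (ctrl.tcp_to_grasp is the distance from the TCP to the grasp point, in m); z points along the fingers, y is the direction in which the jaws open and shut (so a half turn about z gives the same grasp; the last joint's range is limited). The gripper opens to 85 mm and grips with 20 to 120 N. Pads are 22 mm wide; open, the fingers measure 114 mm over their backs; the gripper's body (76 mm by 85 mm) begins 54 mm behind the grasp point. The pads swing forward as they close: fully open they stand 13 mm farther back than shut.
Start: joints at [0.895, 0.181, 1.607, -0, 1.354, -0.206], TCP at [0.26, 0.513, 0.231] pointing down, gripper open.
Joint ranges: [-2.99, 2.99], [-0.89, 2.07], [0.3, 2.58], [-1.14, 4.28], [0, 2.63], [-3.12, 3.12]. Speed limits (rad/s): [2.57, 2.57, 3.01, 3.14, 3.14, 3.14].

### API

Orientations are given as a unit quaternion [w, x, y, z].
In Python, from bench import monitor, imaging, order, spotter, ctrl gives the robot as it stands.
- The arm moves only by the shell command python3 -m pendant 'ROWS'. ROWS is JSON, a list that holds one entry, the list of rows, each a list of 5 numbers: the shift along the world's x, y, z in mm, then the turn about the world's z in degrees, then the finger opening in mm, from 0 to 85.4. A call has 1 to 8 rows; each row shifts and turns the commanded pose from where the row before left it; what a row does not reach is not made up. A row lasts 1/8 s, in which the tool goes at most 62.5 mm and 10.7 degrees, less where a joint would pass 70% of its speed; a pose out of reach is approached as far as the arm can. A call with a gripper value outside its range is refused whole. The fingers move at their own pace and stop on an object; the grip force is fixed at half the most. Time passes only in rows, so rows that do not move let the fingers close. It gives the time, the measured TCP pose, the force and the opening at its end, in the units of the state.
- monitor.get_obs(): the state, without advancing time (a new reading comes with each control period).
- imaging.camera(name): name is "side" or "top" or "wrist"; returns a dict with "img" (480x640x3 uint8, red, green, blue), "vfov" (degrees; the focal length in pixels is half the picture's height over the tangent of half this angle, whatever the lens; pixels are square), "cx", "cy" (the principal point, pixels), "origin" and "orientation" of the camera in the world. Camera axes: x right, y down, z forward; pixel columns grow to the right and rows downward; lengths in m; the calibration is good to about 2 mm. A picture is of the moment at which its call begins. There is no depth.
- order.hand_in(): hands the job in, once; it reports no verdict.
Trained networks look in the newest picture that a camera, given by its name, has taken for a name from the list of things; names that differ only in an ending like _2 or _b are one class to them, and where a whole thing is asked for, a point or a joint stands for the part that bears it (a point fixed in the world has none). Each returns a list of dicts, best first, with "confidence" (0 to 1); they miss things now and then, are a little off and sometimes report something else, mostly with a low value. They report only what shows in the picture. A call takes as long as a camera call.
- spotter.recognise(camera, thing): "at" ([x, y, z] in m, in the coordinates of the camera as it stood for that picture, good to about 4 mm: the middle of the surface that is visible of it).
- spotter.tip_of(camera, thing): "at" ([x, y, z] in m, in the coordinates of the camera as it stood for that picture, good to about 4 mm: a listed point, or the origin of a listed thing).
The state is a dict: "time_s": time; "q": joint angles; "dq": joint speeds; "joint_efforts": joint torques, N m; "eef_pos": TCP position; "eef_rot": TCP orientation; "wrist_force": force on the tool from outside, world axes, zero at the start; "torque": the same for the moment, N m; "opening": opening from 0.0 (shut) to 1.0 (fully open).
Only numpy, scipy, OpenCV 4.12 (cv2) and the standard library are available. Lean on these libraries where they do the work, as an engineer would, in place of code of your own. Each camera call takes 0.05 s, during which the arm holds its last target. There are 200 camera calls.

## Working session

There is one attempt and no reset: what is moved stays moved. The work goes in short steps, Python scripts to look and compute and a shell command to move; the robot and the scene stay as the last step left them, time stands still between calls to the robot, and variables do not carry over. Pictures are saved under pics/ and viewed, about 12 in all and at most 16, crops included, and the job is handed in when it is done.

```bash
mkdir -p pics; cat > h.py <<'E'
import numpy as np, cv2
from scipy.spatial.transform import Rotation as R
from bench import monitor, imaging, order, spotter, ctrl
def rot(q): return R.from_quat([q[1],q[2],q[3],q[0]]).as_matrix()
def orient(o):
    o=np.array(o,float)
    return o if o.shape==(3,3) else rot(o)
def world(c,p): return orient(c["orientation"])@np.array(p)+np.array(c["origin"])
def plane(c,u,v,z):
    f=240/np.tan(np.radians(c["vfov"])/2)
    d=orient(c["orientation"])@np.array([(u-c["cx"])/f,(v-c["cy"])/f,1]); o=np.array(c["origin"])
    return o+d*(z-o[2])/d[2]
def pix(c,p):
    f=240/np.tan(np.radians(c["vfov"])/2)
    q=orient(c["orientation"]).T@(np.array(p)-np.array(c["origin"])); return q[:2]/q[2]*f+[c["cx"],c["cy"]]
def snap(n,f):
    c=imaging.camera(n); cv2.imwrite("pics/"+f,c["img"][:,:,::-1]); return c
E
python3 - <<'E'
from h import *
np.set_printoptions(precision=4,suppress=True)
for n in ["top","side"]:
    c=snap(n,n+"1.png"); print(n,c["vfov"],c["cx"],c["cy"],c["origin"],c["orientation"])
    for t in ["bottle","jar","tube","case","full_rack","empty_rack","cell_bottle","cell_jar","cell_tube","cell_case"]:
        for r in spotter.tip_of(n,t)[:2]:
            w=world(c,r["at"]); print(t,round(r["confidence"],2),w,pix(c,w))
s=monitor.get_obs(); print(s, ctrl.tcp_to_grasp)
E
```

```text
top 49.242123573944646 321.7379844437973 240.82401328994774 [ 0.311  -0.0093  1.0378] [ 0.0798 -0.6659  0.7368 -0.0858]
bottle 0.92 [0.6482 0.2725 0.0137] [169.4077 211.3676]
jar 0.59 [0.5281 0.2398 0.0096] [188.3714 267.7779]
tube 0.83 [0.5842 0.2522 0.0124] [180.716  240.8736]
case 0.84 [0.4731 0.2193 0.0106] [199.7958 294.0056]
empty_rack 0.63 [ 0.5607 -0.207  -0.0004] [407.3103 231.392 ]
cell_bottle 0.8 [ 0.6471  0.2704 -0.0038] [172.8755 214.188 ]
cell_jar 0.66 [0.5262 0.2364 0.0038] [190.8387 269.0875]
cell_tube 0.68 [0.5902 0.2585 0.003 ] [178.7508 239.3991]
cell_case 0.76 [0.4695 0.2227 0.0052] [198.7857 296.3622]
side 50.94852575308168 317.27969671847285 248.91390091937978 [0.4978 0.5694 0.5642] [ 0.0153 -0.0436  0.914  -0.4031]
bottle 0.83 [0.6494 0.2707 0.0094] [210.8531 414.856 ]
jar 0.69 [0.5319 0.2385 0.0075] [311.1957 400.2019]
tube 0.96 [0.5898 0.2513 0.0067] [262.9614 405.8151]
tube 0.35 [0.4759 0.219  0.0037] [356.9828 391.845 ]
case 0.71 [0.4716 0.2193 0.0037] [360.3518 392.3551]
case 0.71 [0.5312 0.2385 0.008 ] [311.76   400.0559]
empty_rack 0.89 [ 0.5599 -0.2118  0.0014] [320.3818 189.4478]
empty_rack 0.37 [0.5261 0.2379 0.0059] [315.9033 400.8817]
cell_bottle 0.64 [0.6462 0.2677 0.0037] [214.6772 415.2606]
cell_jar 0.62 [0.5296 0.238  0.0048] [313.0757 401.1473]
cell_tube 0.81 [0.5873 0.2502 0.0054] [265.2152 405.7603]
cell_case 0.62 [0.4795 0.2193 0.004 ] [354.1358 391.6518]
{'time_s': 1.1, 'q': array([ 0.8947,  0.1808,  1.607 , -0.    ,  1.3538, -0.2063]), 'dq': array([ 0.0002,  0.    ,  0.0006, -0.0007, -0.001 , -0.0004]), 'joint_efforts': array([  0.0022, -44.4834, -35.1694,   0.    ,   0.0005,  -0.    ]), 'eef_pos': array([0.2603, 0.5127, 0.2313]), 'eef_rot': array([0.    , 0.2327, 0.9725, 0.    ]), 'wrist_force': array([-0.6522,  0.3943,  0.5426]), 'torque': array([ 0.0338, -0.0031, -0.0307]), 'opening': 0.9993271924955652} 0.0187
```

View pics/top1.png

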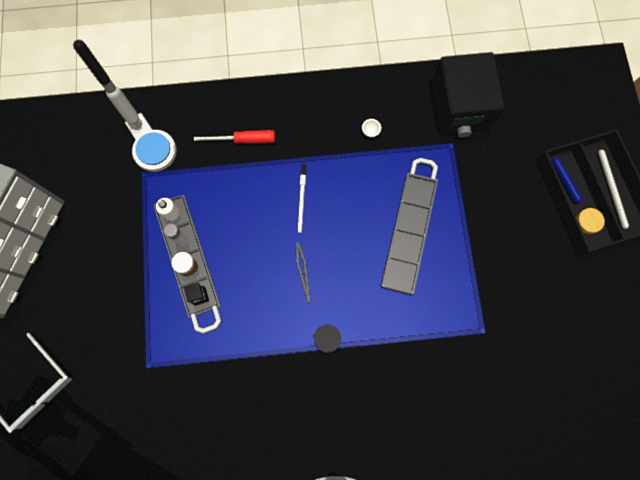

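View pics/side1.png

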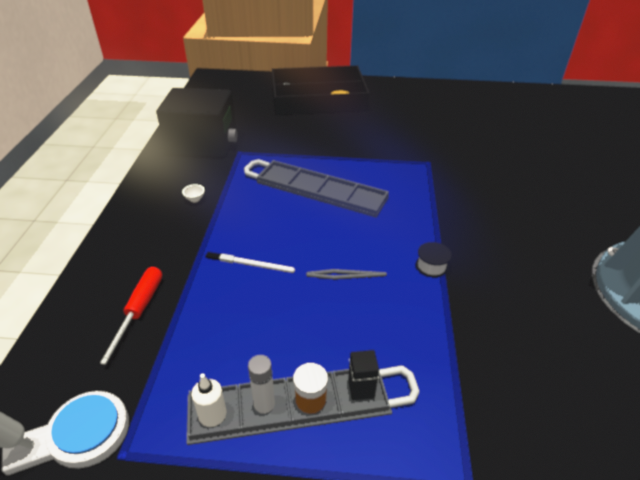

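Top view: the full rack (loop near, ~(205,322)) holds case, jar, tube, bottle in that order from its loop. The empty rack's loop is at the far end (424,167), and the side view agrees. Next I'll work out the rack axes and bay positions.

```bash
python3 - <<'E'
from h import *
np.set_printoptions(precision=4,suppress=True)
T=imaging.camera("top"); S=imaging.camera("side")
def rack(c,pts):
    P=np.array([plane(c,u,v,.016)[:2] for u,v in pts],np.float32); r=cv2.minAreaRect(P)
    print("corners",P.tolist()); print(r)
    d=(P[0]+P[1]-P[2]-P[3])/2; d/=np.linalg.norm(d); ce=P.mean(0)
    print("ctr",ce,"ang far",np.degrees(np.arctan2(d[1],d[0])),"bays from first end",[ (ce+d*s).round(4).tolist() for s in(.09,.03,-.03,-.09)])
rack(T,[(409,173),(438,180),(412,294),(382,288)])
rack(S,[(257,178),(273,162),(388,192),(378,213)])
rack(T,[(160,202),(184,196),(218,310),(193,316)])
big=cv2.resize(np.hstack([T["img"][180:330,140:240],T["img"][150:300,375:450]]),None,fx=4,fy=4,interpolation=cv2.INTER_CUBIC)
cv2.imwrite("pics/c.png",big[:,:,::-1])
E
```

```text
corners [[0.6800285577774048, -0.22457638382911682], [0.6587738394737244, -0.2819042205810547], [0.4303394854068756, -0.19548727571964264], [0.4479920566082001, -0.13858328759670258]]
((0.5533888936042786, -0.21022789180278778), (0.061141178011894226, 0.2474585771560669), 69.6573715209961)
ctr [ 0.5543 -0.2101] ang far -20.526964 bays from first end [[0.6385999917984009, -0.24169999361038208], [0.5824000239372253, -0.2206999957561493], [0.526199996471405, -0.1995999962091446], [0.4699999988079071, -0.1785999983549118]]
corners [[0.6816372871398926, -0.21610988676548004], [0.6600772738456726, -0.2743038237094879], [0.43359071016311646, -0.19619256258010864], [0.45175498723983765, -0.13178052008152008]]
((0.5552058219909668, -0.20526783168315887), (0.06672729551792145, 0.24486181139945984), 69.85508728027344)
ctr [ 0.5568 -0.2046] ang far -19.592754 bays from first end [[0.6416000127792358, -0.23479999601840973], [0.5849999785423279, -0.21469999849796295], [0.5285000205039978, -0.19449999928474426], [0.47200000286102295, -0.17440000176429749]]
corners [[0.6693938970565796, 0.2903824746608734], [0.6773030161857605, 0.24100875854492188], [0.43741437792778015, 0.1843028962612152], [0.4307016134262085, 0.2332514226436615]]
((0.5534041523933411, 0.2373426854610443), (0.2501608729362488, 0.04986897110939026), 13.2996826171875)
ctr [0.5537 0.2372] ang far 13.379935 bays from first end [[0.6413000226020813, 0.2581000030040741], [0.5828999876976013, 0.24420000612735748], [0.5245000123977661, 0.23029999434947968], [0.4661000072956085, 0.21639999747276306]]
```

View pics/c.png

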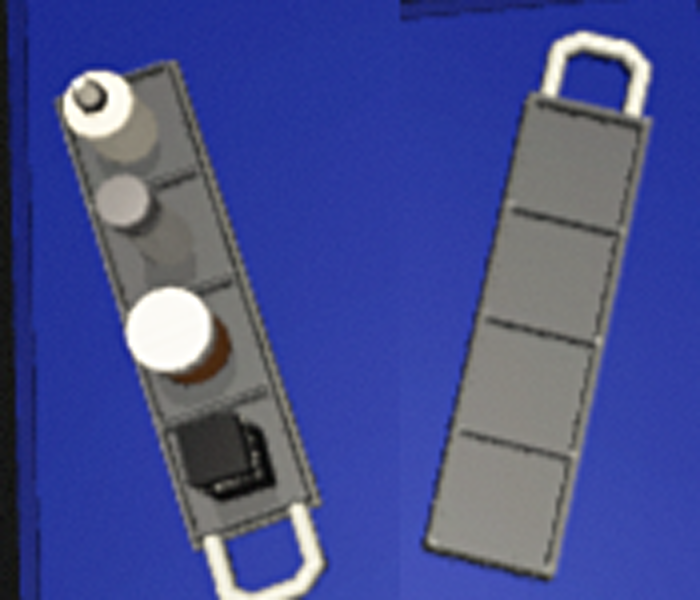

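Crop: four clear square bays, with the case slightly yawed in its cell. Corners and networks agree to about 5 mm. I'll go above the full rack with the jaws across it and look with the wrist camera.

```bash
python3 -m pendant '[[[37,-34,4,5,85],[37,-34,4,5,85],[37,-34,4,5,85],[37,-34,4,5,85],[37,-33,4,5,85],[37,-33,4,5,85],[37,-33,4,6,85],[37,-33,4,6,85]]]'; python3 - <<'E'
from h import *
np.set_printoptions(precision=4,suppress=True)
c=snap("wrist","w1.png")
for t in ["bottle","jar","tube","case","cell_bottle","cell_case"]:
    for r in spotter.tip_of("wrist",t)[:1]:
        w=world(c,r["at"]); print(t,round(r["confidence"],2),w,pix(c,w))
s=monitor.get_obs(); print(s["time_s"],s["eef_pos"],s["eef_rot"],s["q"])
E
```

```text
time_s: 2.2
eef_pos: [0.5574, 0.2435, 0.2635]
eef_rot: [0.0, -0.133, 0.991, 0.0]
wrist_force: [0.2, 1.2, 0.2]
opening: 0.993
bottle 0.58 [0.6475 0.2728 0.0086] [322.838  283.2015]
jar 0.8 [0.5329 0.2402 0.0085] [322.0222 181.588 ]
tube 0.88 [0.5903 0.2497 0.003 ] [316.6711 231.7266]
case 0.8 [0.4707 0.2167 0.0066] [316.1205 117.6526]
cell_bottle 0.58 [0.646  0.2671 0.0032] [318.5286 279.1694]
cell_case 0.89 [0.4749 0.2193 0.0019] [317.4865 122.6569]
2.55 [0.5554 0.2456 0.2631] [-0.0003 -0.1316  0.9913  0.0001] [ 0.221   0.2278  1.4867  0.0003  1.4277 -1.6138]
```

View pics/w1.png

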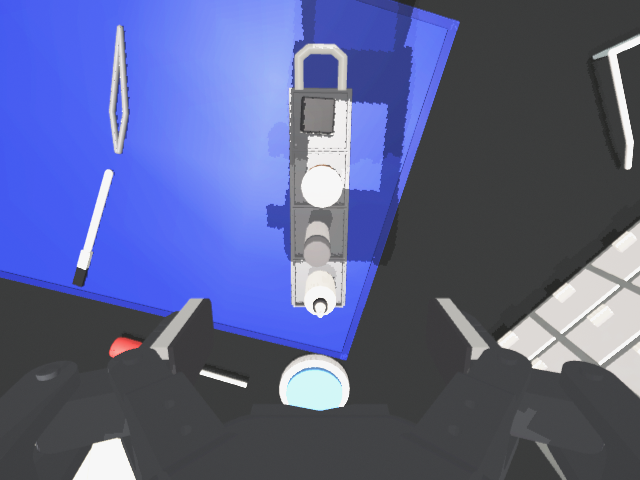

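The wrist view shows the rack vertical at columns 291–350, so the jaws are square across it. Case (318,115), jar (322,185), tube (317,250) and bottle (320,300) match the network poses. Bottle first.

```bash
python3 -m pendant '[[[46,14,0,0,85],[46,13,0,0,85],[0,0,-50,0,85],[0,0,-50,0,85],[0,0,-50,0,85],[0,0,-50,0,85],[0,0,-25,0,85],[0,0,-14,0,85]]]' && python3 -m pendant '[[[0,0,0,0,85],[0,0,0,0,60],[0,0,0,0,40],[0,0,0,0,25],[0,0,0,0,25],[0,0,0,0,25],[0,0,0,0,25],[0,0,0,0,25]]]'
```

```text
time_s: 3.55
eef_pos: [0.6464, 0.2728, 0.0224]
eef_rot: [-0.001, -0.132, 0.991, -0.0]
wrist_force: [-0.1, 0.2, 0.2]
opening: 0.995
time_s: 4.55
eef_pos: [0.6494, 0.2719, 0.0259]
eef_rot: [0.001, -0.131, 0.991, 0.0]
wrist_force: [-0.3, -0.6, 6.4]
opening: 0.38
```

```bash
python3 -m pendant '[[[0,0,20,0,25],[0,0,40,0,25],[0,0,40,0,25],[0,0,40,0,25],[0,0,0,0,25]]]'; python3 - <<'E'
from h import *
c=snap("side","s2.png"); w=snap("wrist","w2.png")
cv2.imwrite("pics/s2c.png",cv2.resize(np.hstack([c["img"][240:480,140:440],w["img"][150:390,170:470]]),(800,320))[:,:,::-1])
s=monitor.get_obs(); print(s["eef_pos"],s["wrist_force"])
E
```

```text
time_s: 5.18
eef_pos: [0.651, 0.2724, 0.1703]
eef_rot: [0.004, -0.131, 0.991, 0.0]
wrist_force: [0.8, -0.0, -0.7]
opening: 0.381
[0.64817801 0.27172237 0.16484123] [ 0.70490231  1.01890073 -1.83869286]
```

View pics/s2c.png

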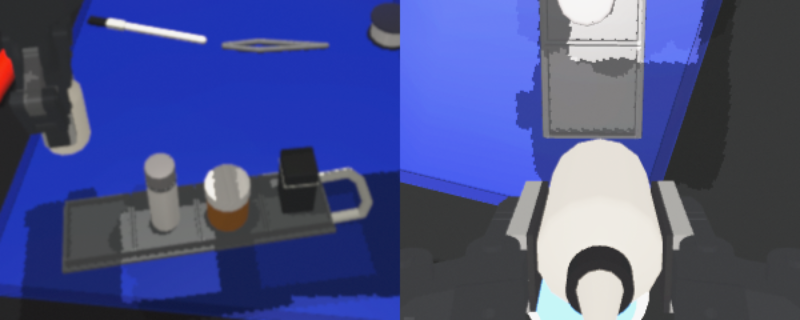

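Bottle held upright; cell 4 is empty. I'll carry it over the far part of the empty rack so the wrist camera can see the rack ahead.

```bash
python3 -m pendant '[[[-2,-40,10,-4,25],[-3,-55,10,-4,25],[-3,-55,5,-4,25],[-4,-55,5,-4,25],[-4,-55,0,-4,25],[-4,-55,0,-5,25],[-4,-55,0,-5,25],[-4,-55,0,-5,25]]]' && python3 -m pendant '[[[-10,-40,0,0,25],[-10,-30,0,0,25],[0,0,0,0,25]]]'; python3 - <<'E'
from h import *
np.set_printoptions(precision=4,suppress=True)
c=snap("wrist","w3.png")
for t in ["empty_rack","bottle"]:
    for r in spotter.tip_of("wrist",t)[:1]:
        w=world(c,r["at"]); print(t,round(r["confidence"],2),w,pix(c,w))
s=monitor.get_obs(); print(s["time_s"],s["eef_pos"],s["eef_rot"],s["q"],c["vfov"],c["cx"],c["cy"],c["origin"],c["orientation"])
for x in(-90,-30,30,90):
    for a in (np.radians(160),): print(x,pix(c,[.556+x/1e3*np.cos(a),-.208+x/1e3*np.sin(a),.008]))
E
```

```text
time_s: 6.28
eef_pos: [0.6187, -0.1545, 0.192]
eef_rot: [-0.002, 0.174, 0.985, 0.001]
wrist_force: [-0.1, 0.3, -0.6]
opening: 0.374
time_s: 6.65
eef_pos: [0.5984, -0.2251, 0.192]
eef_rot: [-0.002, 0.175, 0.985, 0.0]
wrist_force: [-0.1, -0.0, -0.6]
opening: 0.375
empty_rack 0.68 [ 0.5593 -0.2086  0.0004] [320.904  170.6829]
6.8 [ 0.5998 -0.2222  0.193 ] [-0.0011  0.1728  0.985   0.0006] [-0.5402  0.3567  1.4683  0.0004  1.319  -1.7638] 67.30526186922245 319.36664623673903 241.29151082354787 [ 0.5348 -0.2007  0.3339] [0.1108 0.8123 0.5675 0.0766]
-90 [320.4942 263.6153]
-30 [320.4015 201.1685]
30 [320.2992 132.3097]
90 [320.1859  55.9978]
```

View pics/w3.png

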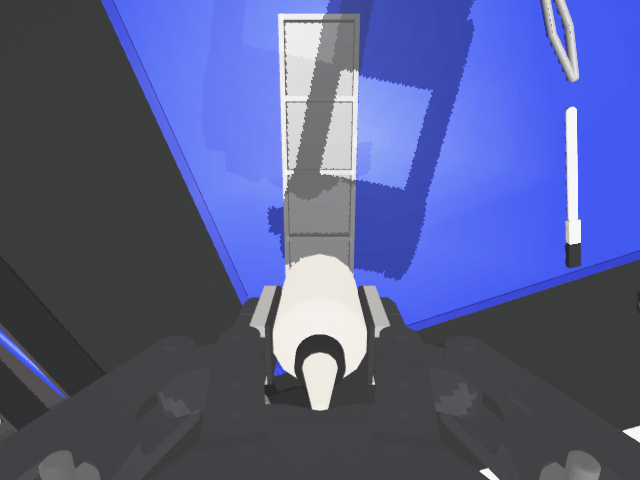

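The rack is square in the wrist view, with bay centres at (320,58), (320,134) and (320,203). The prediction was 56/132/201, so x shifts by about 2 mm. Placing the bottle in bay 4.

```bash
python3 -m pendant '[[[-40,15,0,0,25],[-45,15,0,0,25],[-42,15,0,0,25],[0,0,-45,0,25],[0,0,-50,0,25],[0,0,-45,0,25],[0,0,-18,0,25],[0,0,0,0,25]]]' && python3 -m pendant '[[[0,0,-5,0,25],[0,0,-4,0,25],[0,0,-2,0,25],[0,0,0,0,25]]]'
```

```text
time_s: 7.8
eef_pos: [0.4722, -0.1762, 0.0346]
eef_rot: [-0.002, 0.172, 0.985, 0.001]
wrist_force: [-0.2, 0.2, -0.5]
opening: 0.375
time_s: 8.3
eef_pos: [0.4737, -0.1785, 0.0258]
eef_rot: [0.0, 0.173, 0.985, -0.0]
wrist_force: [-0.0, 1.5, 2.1]
opening: 0.383
```

```bash
python3 -m pendant '[[[0,0,0,0,35],[0,0,0,0,45],[0,0,0,0,65],[0,0,0,0,85],[0,0,0,0,85],[0,0,30,0,85],[0,0,50,0,85],[0,0,50,0,85]]]'; python3 - <<'E'
from h import *
np.set_printoptions(precision=4,suppress=True)
c=snap("side","s4.png"); 
for r in spotter.tip_of("side","bottle")[:1]: print(r["confidence"],world(c,r["at"]))
t=snap("top","t4.png")
cv2.imwrite("pics/s4c.png",cv2.resize(np.hstack([c["img"][130:250,220:420],t["img"][190:310,340:480]]),None,fx=2.3,fy=2.3)[:,:,::-1])
s=monitor.get_obs(); print(s["eef_pos"],s["wrist_force"],s["opening"])
E
```

```text
time_s: 9.3
eef_pos: [0.4729, -0.178, 0.1564]
eef_rot: [-0.0, 0.173, 0.985, 0.0]
wrist_force: [0.0, -0.6, -0.6]
opening: 0.995
0.8 [ 0.4739 -0.1764  0.0065]
[ 0.4753 -0.1795  0.1586] [-0.3955  0.0308 -0.0565] 0.9956398871657397
```

View pics/s4c.png

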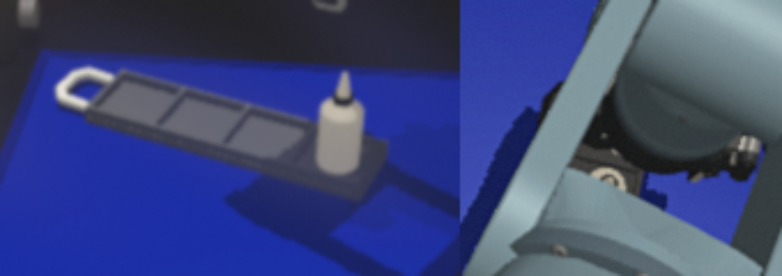

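Bottle stands upright in bay 4, at (.474,-.176) per the network. Tube next.

```bash
python3 -m pendant '[[[14,45,15,5,85],[15,55,15,5,85],[15,55,0,5,85],[15,55,0,4,85],[14,55,0,4,85],[14,55,0,4,85],[14,55,0,4,85],[14,54,0,4,85]]]' && python3 -m pendant '[[[0,0,-40,0,85],[0,0,-50,0,85],[0,0,-40,0,85],[0,0,-20,0,85],[0,0,0,0,85]]]'
```

```text
time_s: 10.45
eef_pos: [0.5877, 0.2524, 0.1833]
eef_rot: [-0.001, -0.132, 0.991, -0.0]
wrist_force: [0.0, -1.1, -0.1]
opening: 0.997
time_s: 11.08
eef_pos: [0.5867, 0.2503, 0.0331]
eef_rot: [-0.002, -0.131, 0.991, -0.0]
wrist_force: [-0.4, -0.7, 1.0]
opening: 0.995
```

```bash
python3 -m pendant '[[[0,0,0,0,60],[0,0,0,0,40],[0,0,0,0,18],[0,0,0,0,18],[0,0,0,0,18],[0,0,0,0,18],[0,0,0,0,18]]]' && python3 -m pendant '[[[0,0,20,0,18],[0,0,40,0,18],[0,0,40,0,18],[0,0,40,0,18],[0,0,0,0,18]]]'; python3 - <<'E'
from h import *
w=snap("wrist","w5.png");cv2.imwrite("pics/w5c.png",w["img"][120:420,170:470,::-1])
E
```

```text
time_s: 11.95
eef_pos: [0.5891, 0.2508, 0.0365]
eef_rot: [0.001, -0.131, 0.991, 0.0]
wrist_force: [-0.1, -1.2, 6.4]
opening: 0.289
time_s: 12.58
eef_pos: [0.5909, 0.2514, 0.1809]
eef_rot: [0.004, -0.131, 0.991, 0.0]
wrist_force: [0.4, 1.0, -0.3]
opening: 0.289
```

View pics/w5c.png

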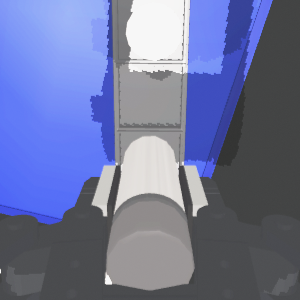

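Tube held upright. To bay 3.

```bash
python3 -m pendant '[[[-7,-40,5,-5,18],[-7,-50,5,-5,18],[-7,-55,0,-5,18],[-7,-55,0,-4,18],[-7,-55,0,-4,18],[-7,-55,0,-4,18],[-7,-55,0,-4,18],[-7,-54,0,-4,18]]]' && python3 -m pendant '[[[-2,-30,0,0,18],[0,0,0,0,18],[0,0,-50,0,18],[0,0,-50,0,18],[0,0,-35,0,18],[0,0,0,0,18]]]'
```

```text
time_s: 13.62
eef_pos: [0.5309, -0.1694, 0.1839]
eef_rot: [-0.001, 0.174, 0.985, 0.001]
wrist_force: [0.5, 0.4, -1.3]
opening: 0.29
time_s: 14.38
eef_pos: [0.5273, -0.1951, 0.0466]
eef_rot: [-0.004, 0.172, 0.985, 0.002]
wrist_force: [-0.9, -0.1, -0.7]
opening: 0.289
```

```bash
python3 -m pendant '[[[0,0,-8,0,18],[0,0,-4,0,18],[0,0,-2,0,18],[0,0,0,0,18],[0,0,0,0,18]]]' && python3 -m pendant '[[[0,0,0,0,30],[0,0,0,0,40],[0,0,0,0,60],[0,0,0,0,85],[0,0,0,0,85],[0,0,30,0,85],[0,0,50,0,85],[0,0,50,0,85]]]'; python3 - <<'E'
from h import *
np.set_printoptions(precision=4,suppress=True)
c=snap("side","s6.png")
for t in("tube","bottle"):
  for r in spotter.tip_of("side",t)[:1]: print(t,r["confidence"],world(c,r["at"]))
E
```

```text
time_s: 15.0
eef_pos: [0.5305, -0.1985, 0.0367]
eef_rot: [0.0, 0.173, 0.985, -0.0]
wrist_force: [0.1, 0.5, 0.1]
opening: 0.293
time_s: 16.0
eef_pos: [0.53, -0.1981, 0.1674]
eef_rot: [-0.0, 0.173, 0.985, 0.0]
wrist_force: [1.1, 0.1, -0.2]
opening: 0.992
tube 0.79 [ 0.5327 -0.1969  0.0071]
bottle 0.69 [ 0.4742 -0.1749  0.0074]
```

Both at bay-floor height (z ≈ 7 mm). Jar next.

```bash
python3 -m pendant '[[[1,48,15,5,85],[0,55,0,5,85],[0,55,0,5,85],[0,56,0,4,85],[0,56,0,4,85],[0,56,0,4,85],[0,56,0,4,85],[0,55,0,4,85]]]' && python3 -m pendant '[[[0,0,-50,0,85],[0,0,-50,0,85],[0,0,-40,0,85],[0,0,-14,0,85],[0,0,0,0,85]]]' && python3 -m pendant '[[[0,0,0,0,60],[0,0,0,0,40],[0,0,0,0,30],[0,0,0,0,30],[0,0,0,0,30],[0,0,0,0,30]]]' && python3 -m pendant '[[[0,0,20,0,30],[0,0,40,0,30],[0,0,40,0,30],[0,0,45,0,30],[0,0,0,0,30]]]'; python3 - <<'E'
from h import *
w=snap("wrist","w7.png");cv2.imwrite("pics/w7c.png",w["img"][120:420,170:470,::-1])
print(monitor.get_obs()["eef_pos"])
E
```

```text
time_s: 17.15
eef_pos: [0.5302, 0.2404, 0.1796]
eef_rot: [-0.001, -0.132, 0.991, -0.0]
wrist_force: [0.6, -0.9, -0.4]
opening: 0.996
time_s: 17.77
eef_pos: [0.5304, 0.2384, 0.0262]
eef_rot: [-0.001, -0.131, 0.991, -0.0]
wrist_force: [0.9, 0.7, -0.2]
opening: 0.998
time_s: 18.52
eef_pos: [0.5325, 0.239, 0.0291]
eef_rot: [0.001, -0.131, 0.991, 0.0]
wrist_force: [-0.8, -0.7, 5.9]
opening: 0.449
time_s: 19.15
eef_pos: [0.5344, 0.2395, 0.1786]
eef_rot: [0.005, -0.131, 0.991, 0.0]
wrist_force: [0.3, 0.2, -0.0]
opening: 0.448
[0.53277537 0.23911665 0.17572718]
```

View pics/w7c.png

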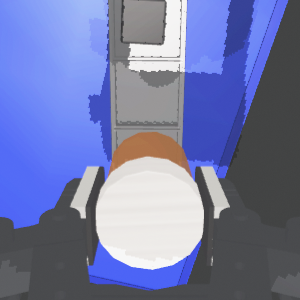

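Jar held by the lid, centred and level. To bay 2.

```bash
python3 -m pendant '[[[7,-40,5,-5,30],[7,-50,5,-5,30],[7,-55,0,-5,30],[7,-55,0,-4,30],[7,-55,0,-4,30],[7,-55,0,-4,30],[7,-55,0,-4,30],[6,-54,0,-4,30]]]' && python3 -m pendant '[[[0,-39,0,0,30],[0,0,0,0,30],[0,0,-50,0,30],[0,0,-50,0,30],[0,0,-40,0,30],[0,0,0,0,30]]]' && python3 -m pendant '[[[0,0,-8,0,30],[0,0,-4,0,30],[0,0,-2,0,30],[0,0,0,0,30],[0,0,0,0,30]]]'
```

```text
time_s: 20.2
eef_pos: [0.5854, -0.1817, 0.1811]
eef_rot: [-0.001, 0.174, 0.985, 0.0]
wrist_force: [0.4, 0.1, -1.0]
opening: 0.445
time_s: 20.95
eef_pos: [0.5827, -0.216, 0.0378]
eef_rot: [-0.005, 0.172, 0.985, 0.002]
wrist_force: [-0.8, -0.7, -0.3]
opening: 0.447
time_s: 21.58
eef_pos: [0.5868, -0.2196, 0.0291]
eef_rot: [0.001, 0.173, 0.985, -0.0]
wrist_force: [-0.4, -0.8, 2.5]
opening: 0.446
```

```bash
python3 -m pendant '[[[0,0,0,0,48],[0,0,0,0,60],[0,0,0,0,85],[0,0,0,0,85],[0,0,0,0,85],[0,0,30,0,85],[0,0,50,0,85],[0,0,60,0,85]]]' && python3 -m pendant '[[[-14,48,10,5,85],[-14,55,0,5,85],[-14,55,0,5,85],[-14,56,0,4,85],[-14,56,0,4,85],[-14,56,0,4,85],[-15,56,0,4,85],[-15,55,0,4,85]]]';  python3 - <<'E'
from h import *
np.set_printoptions(precision=4,suppress=True)
c=snap("side","s8.png"); w=snap("wrist","w8.png")
for n,cc in(("side",c),("wrist",w)):
 for t in("case","cell_case","jar"):
  for r in spotter.tip_of(n,t)[:1]: print(n,t,r["confidence"],world(cc,r["at"]))
print(monitor.get_obs()["eef_pos"])
cv2.imwrite("pics/s8c.png",cv2.resize(np.hstack([c["img"][130:370,170:470],w["img"][150:390,170:470]]),(800,320))[:,:,::-1])
E
```

```text
time_s: 22.58
eef_pos: [0.5854, -0.2188, 0.1685]
eef_rot: [-0.001, 0.173, 0.985, 0.001]
wrist_force: [0.1, -0.6, -0.3]
opening: 0.993
time_s: 23.58
eef_pos: [0.4717, 0.2195, 0.1786]
eef_rot: [0.0, -0.132, 0.991, 0.0]
wrist_force: [0.9, 0.3, -1.0]
opening: 0.997
side case 0.94 [0.4723 0.2186 0.0029]
side cell_case 0.96 [0.4758 0.2213 0.0028]
side jar 0.72 [ 0.5832 -0.2222  0.0071]
wrist case 0.87 [0.4697 0.2147 0.0095]
[0.4728 0.2164 0.1783]
```

View pics/s8c.png

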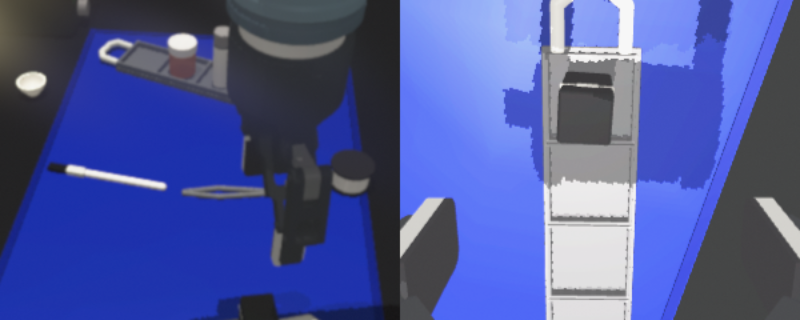

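Jar upright in bay 2. In the wrist crop the case is nearly aligned with the jaws, slightly off to the left. Grasping the case.

```bash
python3 -m pendant '[[[0,-2,-50,0,85],[0,0,-50,0,85],[0,0,-36,0,85],[0,0,-14,0,85],[0,0,0,0,85]]]' && python3 -m pendant '[[[0,0,0,0,60],[0,0,0,0,45],[0,0,0,0,35],[0,0,0,0,22],[0,0,0,0,22],[0,0,0,0,22],[0,0,0,0,22]]]' && python3 -m pendant '[[[0,0,20,0,22],[0,0,40,0,22],[0,0,40,0,22],[0,0,45,0,22],[0,0,0,0,22]]]'; python3 - <<'E'
from h import *
w=snap("wrist","w9.png");cv2.imwrite("pics/w9c.png",w["img"][120:420,170:470,::-1])
print(monitor.get_obs()["eef_pos"])
E
```

```text
time_s: 24.6
eef_pos: [0.4724, 0.215, 0.028]
eef_rot: [-0.001, -0.131, 0.991, -0.0]
wrist_force: [0.0, -0.8, -0.6]
opening: 0.997
time_s: 25.48
eef_pos: [0.473, 0.216, 0.0292]
eef_rot: [0.001, -0.131, 0.991, 0.0]
wrist_force: [-1.0, 0.4, 6.5]
opening: 0.346
time_s: 26.1
eef_pos: [0.4749, 0.2164, 0.1773]
eef_rot: [0.004, -0.131, 0.991, 0.0]
wrist_force: [0.5, 0.2, -0.8]
opening: 0.343
[0.47332687 0.21601514 0.17492392]
```

View pics/w9c.png

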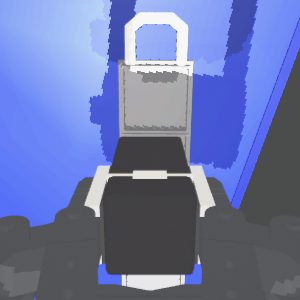

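Case held square. To bay 1.

```bash
python3 -m pendant '[[[17,-40,5,-5,22],[17,-48,5,-5,22],[17,-48,0,-5,22],[17,-48,0,-4,22],[17,-48,0,-4,22],[17,-48,0,-4,22],[17,-48,0,-4,22],[17,-48,0,-4,22]]]' && python3 -m pendant '[[[17,-48,0,0,22],[17,-31,0,0,22],[0,0,0,0,22],[0,0,-50,0,22],[0,0,-50,0,22],[0,0,-38,0,22],[0,0,0,0,22],[0,0,0,0,22]]]' && python3 -m pendant '[[[0,0,-8,0,22],[0,0,-4,0,22],[0,0,-3,0,22],[0,0,0,0,22],[0,0,0,0,22]]]'
```

```text
time_s: 27.15
eef_pos: [0.6076, -0.1614, 0.1809]
eef_rot: [-0.002, 0.174, 0.985, 0.001]
wrist_force: [-0.4, 0.6, -1.0]
opening: 0.345
time_s: 28.15
eef_pos: [0.6428, -0.2389, 0.0463]
eef_rot: [0.0, 0.173, 0.985, -0.0]
wrist_force: [0.5, 0.1, 0.8]
opening: 0.342
time_s: 28.78
eef_pos: [0.6424, -0.2394, 0.0304]
eef_rot: [0.0, 0.173, 0.985, -0.0]
wrist_force: [0.1, 1.3, -0.2]
opening: 0.344
```

```bash
python3 -m pendant '[[[0,0,-1,0,22],[0,0,-1,0,22],[0,0,0,0,22]]]' && python3 -m pendant '[[[0,0,0,0,38],[0,0,0,0,50],[0,0,0,0,85],[0,0,0,0,85],[0,0,0,0,85],[0,0,30,0,85],[0,0,50,0,85],[0,0,60,0,85]]]' && python3 -m pendant '[[[-20,50,20,0,85],[-20,50,20,0,85],[-20,50,20,0,85],[-20,50,0,0,85],[-20,50,0,0,85],[-20,40,0,0,85],[0,0,0,0,85],[0,0,0,0,85]]]';  python3 - <<'E'
from h import *
np.set_printoptions(precision=4,suppress=True)
a=np.radians(160);d=np.array([np.cos(a),np.sin(a)]);n=np.array([-d[1],d[0]])
for k in("side","top"):
 c=snap(k,k+"9.png")
 for t in("case","jar","tube","bottle"):
  for r in spotter.tip_of(k,t)[:1]:
   w=world(c,r["at"]);q=w[:2]-[.558,-.2085]; print(k,t,round(r["confidence"],2),w,"rack x,y mm",q@d*1e3,q@n*1e3)
 if k=="side": A=c["img"][130:250,220:420]
 else: B=c["img"][150:310,350:480]
cv2.imwrite("pics/fin.png",np.hstack([cv2.resize(A,(500,300)),cv2.resize(B,(244,300))])[:,:,::-1])
E
```

```text
time_s: 29.15
eef_pos: [0.6425, -0.2394, 0.0293]
eef_rot: [0.0, 0.173, 0.985, -0.0]
wrist_force: [-2.5, 1.0, 6.2]
opening: 0.344
time_s: 30.15
eef_pos: [0.6414, -0.2388, 0.1683]
eef_rot: [-0.001, 0.173, 0.985, 0.0]
wrist_force: [0.1, -0.6, 0.4]
opening: 0.995
time_s: 31.15
eef_pos: [0.5227, 0.0504, 0.2286]
eef_rot: [0.001, 0.173, 0.985, -0.0]
wrist_force: [-0.1, 0.0, 0.5]
opening: 0.994
side case 0.84 [ 0.6408 -0.239   0.0032] rack x,y mm -88.25866120099622 0.36115898928242657
side tube 0.91 [ 0.5291 -0.1993  0.0067] rack x,y mm 30.28791296237527 1.252917337926212
side bottle 0.68 [ 0.4757 -0.1753  0.008 ] rack x,y mm 88.71598812470113 -3.060885377255542
top case 0.78 [ 0.6456 -0.2365  0.0107] rack x,y mm -91.91517159067648 -3.663540550116904
top jar 0.73 [ 0.5794 -0.2172  0.0086] rack x,y mm -23.061408479013032 0.9046552405005144
top tube 0.79 [ 0.5274 -0.1986  0.0139] rack x,y mm 32.1578242068875 1.213160903492589
top bottle 0.64 [ 0.4704 -0.1768  0.0123] rack x,y mm 93.12138999294422 0.17007918591880877
```

View pics/fin.png

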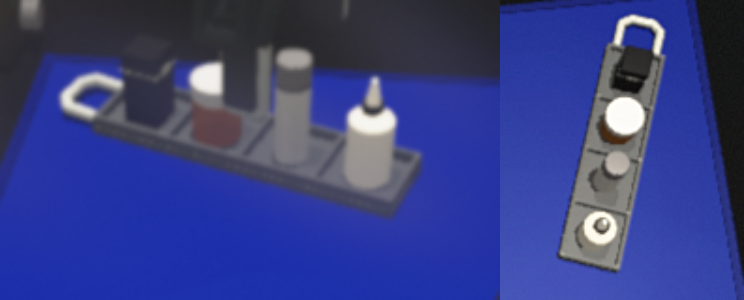

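The final pictures show case, jar, tube and bottle standing upright from the loop, each inside its bay, with the gripper clear.

```bash
python3 -c "
from bench import order; print(order.hand_in())"
```

```text
the job is handed in; nothing more can be done
None
```

I moved all four supplies to the empty rack in the same order from its loop: case, jar, tube, bottle. The job is handed in. Each was lowered to the bay floor and released, and the arm then moved clear. It took about 32 s of the 128 s.

- **Position:** the last side and top views show each thing upright in its bay. The networks put them within about 4 mm of the bay centres, apart from the jar reading below.
- **Jar:** the last top view read it 7 mm along the rack from its bay centre, still inside the 17 mm limit. An earlier side view read about 4 mm. In the last side view the gripper partly hid it and the network missed it.
- **Height:** underside readings ran from 3 to 14 mm against the 8 mm floor, which is roughly the networks' error. The case (3 mm side, 11 mm top), tube (14 mm top) and bottle (12.3 mm top) each had a reading outside the 4–12 mm window. The set-down forces for the bottle, jar and case (2–6 N) fit floor contact. The tube showed almost none, but it was set at its pick-up height.

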